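Turn the laundry carousel to bring the red-lidded tub to the front

TASK

Gently spin the laundry carousel by its rim, pushing with the fingers alone (the steel posts on the rim are there to push against), until the tub with the red lid stands at the front, centred in line with the black arrow on the yellow tongue of the base. Nothing needs gripping: do not touch, lift or tip any of the tubs, and leave the detergent bottle alone. When the red-lidded tub is at the front and the carousel stands still, move the hand clear.

Things in the scene. Friction and masses are not known exactly. Their poses are not given: they have to be found in the camera images.
- hub (a point): Point on the vertical turning axis of the carousel, at the top of the wooden hub, 54 mm above the counter. The deck is a pale wooden disc 284 mm across whose top is 34 mm above the counter. It carries four collars for tubs (centres 80 mm from the axis, 90 degrees apart, 8 mm high) and, midway between them near the rim, four steel posts.
- turntable: The turning deck with its posts. Origin: on the turning axis at the underside of the deck, 22 mm above the counter; its z axis is up, its x axis points to the centre of one collar and its y axis to that of the next; post0 lies midway between the two. It can turn more than one full turn either way. Stiff bearing: about 0.22 N m, so about 2 N at a post turns it; it stops within a few degrees when no longer pushed and stays there.
- post0 (a point): Centre of the top of steel rim post 0: upright round post, 16 mm across, standing 50 mm above the deck, top 84 mm above the counter, its axis 125 mm from the turning axis. The posts are 90 degrees apart (post0 to post3 counter-clockwise seen from above) and turn with the deck.
- post1 (a point): Centre of the top of steel rim post 1: upright round post, 16 mm across, standing 50 mm above the deck, top 84 mm above the counter, its axis 125 mm from the turning axis. The posts are 90 degrees apart (post0 to post3 counter-clockwise seen from above) and turn with the deck.
- post2 (a point): Centre of the top of steel rim post 2: upright round post, 16 mm across, standing 50 mm above the deck, top 84 mm above the counter, its axis 125 mm from the turning axis. The posts are 90 degrees apart (post0 to post3 counter-clockwise seen from above) and turn with the deck.
- post3 (a point): Centre of the top of steel rim post 3: upright round post, 16 mm across, standing 50 mm above the deck, top 84 mm above the counter, its axis 125 mm from the turning axis. The posts are 90 degrees apart (post0 to post3 counter-clockwise seen from above) and turn with the deck.
- front_spot (a point): Fixed point on the base at deck height (34 mm above the counter), 80 mm from the turning axis towards the arrow: the centre of the red-lidded tub's underside belongs here at the end.
- arrow_tip (a point): Tip of the black arrow, which points at the turning axis, on the yellow tongue (70 mm wide, top 12 mm above the counter, reaching to 200 mm from the axis) of the fixed base; the tip is 148 mm from the turning axis, just outside the deck's edge. The tongue marks the front; it lies on the robot's side of the carousel.
- tub_red: Closed round tub, white body 54 mm across, red lid 56 mm across; 50 mm tall in all, about 140 g. Stands loose in one of the four collars of the carousel deck and turns with it; its centre is 80 mm from the hub. Origin: centre of its underside, which is 34 mm above the counter; its z axis is up. This is the tub to bring to the front.
- tub_blue: Closed round tub, white body 54 mm across, blue lid 56 mm across; 50 mm tall in all, about 140 g. Stands loose in one of the four collars of the carousel deck and turns with it; its centre is 80 mm from the hub. Origin: centre of its underside, which is 34 mm above the counter; its z axis is up.
- tub_green: Closed round tub, white body 54 mm across, green lid 56 mm across; 50 mm tall in all, about 140 g. Stands loose in one of the four collars of the carousel deck and turns with it; its centre is 80 mm from the hub. Origin: centre of its underside, which is 34 mm above the counter; its z axis is up.
- tub_white: Closed round tub, white body 54 mm across, white lid 56 mm across; 50 mm tall in all, about 140 g. Stands loose in one of the four collars of the carousel deck and turns with it; its centre is 80 mm from the hub. Origin: centre of its underside, which is 34 mm above the counter; its z axis is up.
- detergent: Loose white detergent bottle with a blue cap, 68 mm across, 190 mm tall, 0.7 kg, standing on the counter to the left of the carousel. Origin: centre of its underside. To be left alone.

How it is judged:
By the outcome, as a careful person would: the job done as asked, in the order asked, and still so for the second after the job is handed in, with the robot touching nothing.
It also fails if it takes over 72 s, if anything falls off the work surface, if the arm or the gripper's body presses on something with over 40 N, if the wrist force passes 120 N, or if a joint passes its speed limit or range.

ROBOT

A 6-joint arm with a two-finger parallel gripper is mounted at the origin on the work surface. World frame = base frame: x ahead of the robot, y to its left, z up, the work surface at z = 0. Lengths are in m, angles in rad, forces in N, time in s.
With the tool pointing down it reaches from about 0.275 to 0.875 m from the base axis. Payload 12.5 kg.
Tool frame: the origin (TCP) lies between the finger pads; the fingertips stand 25 mm ahead of it and the grasp point (between the pads) lies 6 mm ahead of it; z points along the fingers, y is the line along which they close (so a half turn about z gives the same grasp; the last joint's range is limited). The gripper opens to 85 mm and grips with 20 to 120 N. Pads are 22 mm wide; open, the fingers measure 114 mm over their backs; the gripper's body (76 mm by 85 mm) begins 54 mm behind the grasp point. The pads swing forward as they close: fully open they stand 13 mm farther back than shut.
Start: joints at [-1.278, 0.351, 1.652, -0, 1.139, -0.085], TCP at [0.203, -0.511, 0.256] pointing down, gripper open.
Joint ranges: [-2.75, 2.75], [-0.79, 2.1], [0.01, 2.65], [-1.57, 4.71], [0.07, 3.14], [-2.87, 2.87]. Speed limits (rad/s): [2.22, 2.22, 2.79, 3.14, 3.14, 3.14].

INTERFACE

Orientations are given as a 3x3 rotation matrix whose columns are the frame's x, y, z axes.
In Python, from cell import ctrl, cams, job gives the robot as it stands.
- The arm moves only by the tool arm_command, never from a script. Its arguments are lists of equal length, an entry for each row: "angular": the turn, a rotation vector about the tool's x, y, z scaled (see below), a list of three; "offset": the shift along the tool's x, y, z scaled (see below), a list of three; "hand": the opening in per cent of the stroke, from 0 (shut) to 100 (fully open). A call has 1 to 12 rows; each row is the pose to reach, as a shift and turn from the pose commanded when the call began, along the tool's axes at that moment, turning the shorter way round; what a row does not reach only later rows make up. The controller multiplies each number of a shift by 30 cm and each number of a turn by 2 pi rad. A row lasts 1/8 s, in which the tool goes at most 62.5 mm and 10.7 degrees, less where a joint would pass 70% of its speed; a pose out of reach is approached as far as the arm can. A call with a number of a shift or a turn outside -1 to 1 is refused whole. A call with a gripper value outside its range is refused whole. The fingers move at their own pace and stop on an object; the grip force is fixed at half the most. Time passes only in rows, so rows that repeat a pose let the fingers close. It gives the time, the measured TCP pose, the force, the opening and the grip force at its end, in the units of the state.
- ctrl.sense(): the state, without advancing time (a new reading comes with each control period).
- cams.get_image(name): name is "scene" or "top" or "wrist"; returns the picture (420x560x3 uint8, red, green, blue); there is no depth.
- cams.calibration(name): a dict with "fx", "fy", "cx", "cy" (pixels), "dist" ([k1, k2, p1, p2, k3] as OpenCV has them; the pictures are not rectified), "world_to_cam" (4x4, takes a point from world to camera coordinates). Camera axes: x right, y up, looking along -z (the intrinsics and any distortion apply to the point x, -y, -z); pixel columns grow to the right and rows downward; lengths in m; the calibration is good to about 2 mm. A picture is of the moment at which its call begins: read the wrist's pose just before it. calibration takes no time and is no camera call; for the wrist camera it gives the pose at the moment of the call.
- job.sign_off(): hands the job in; it is judged then, once.
The state is a dict: "time_s": time; "joint_positions": joint angles; "joint_velocities": joint speeds; "joint_torque": joint torques, N m; "ee_pos": TCP position; "tcp_rot": TCP orientation; "force": force on the tool from outside, world axes, zero at the start; "torque": the same for the moment, N m; "gripper_width": finger opening in m; "grasp_force": force on a finger pad.
Only numpy, scipy, OpenCV 4.12 (cv2) and the standard library are available. Lean on these libraries where they do the work, as an engineer would, in place of code of your own. Each camera call takes 0.05 s, during which the arm holds its last target. There are 200 camera calls.

## Working session

There is one attempt and no reset: what is moved stays moved. The work goes in short steps, Python scripts to look and compute and a tool call to move; the robot and the scene stay as the last step left them, time stands still between calls to the robot, and variables do not carry over. Pictures are saved under pics/ and viewed, at most 10 in all, crops included, and the job is handed in when it is done.

Besides the shell and the picture viewer there is one more tool, called after "Call:" as name(argument=value, ...) on one line, values as JSON. arm_command: Moves the arm, as the interface text tells. Its arguments: {"type":"object","properties":{"angular":{"type":"array","items":{"type":"array","items":{"type":"number"}}},"offset":{"type":"array","items":{"type":"array","items":{"type":"number"}}},"hand":{"type":"array","items":{"type":"number"}}},"required":["angular","offset","hand"]}

```bash
mkdir -p pics; python3 - <<'E'
from cell import ctrl,cams
import cv2,numpy as np
s=ctrl.sense();print(s['time_s'],s['ee_pos'],np.round(s['tcp_rot'],3),s['gripper_width'])
for n in('top','scene'):
    cv2.imwrite(f'pics/{n}0.png',cams.get_image(n)[:,:,::-1]);c=cams.calibration(n);print(n,c)
E
```

```text
0.0 [ 0.20281169 -0.51092767  0.25574837] [[ 0.929  0.369 -0.   ]
 [ 0.369 -0.929  0.001]
 [ 0.    -0.001 -1.   ]] 0.08505902267582083
top {'fx': 388.6072924373849, 'fy': 388.6072924373849, 'cx': 280.89130295286725, 'cy': 207.24523741777497, 'dist': array([-0.10079335,  0.        ,  0.        ,  0.        ,  0.        ]), 'world_to_cam': array([[-7.72220146e-04, -9.99999700e-01,  5.18064342e-05,
         1.27955604e-01],
       [ 9.98466441e-01, -7.68168387e-04,  5.53549944e-02,
        -5.61269054e-01],
       [-5.53549380e-02,  9.44732278e-05,  9.98466736e-01,
        -7.95198606e-01],
       [ 0.00000000e+00,  0.00000000e+00,  0.00000000e+00,
         1.00000000e+00]])}
scene {'fx': 394.72512165843284, 'fy': 394.72512165843284, 'cx': 288.7531122493277, 'cy': 204.40247724915508, 'dist': array([-0.09552169,  0.        ,  0.        ,  0.        ,  0.        ]), 'world_to_cam': array([[-0.54947579,  0.83541394, -0.01264536,  0.18931884],
       [-0.69275434, -0.44707906,  0.56587254,  0.40915412],
       [ 0.46708434,  0.31969338,  0.82439576, -1.31348442],
       [ 0.        ,  0.        ,  0.        ,  1.        ]])}
```

View pics/top0.png

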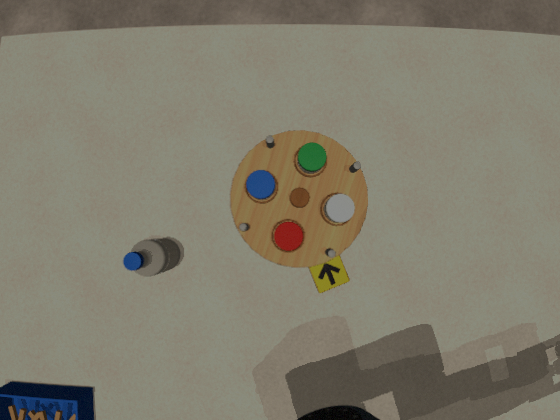

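View pics/scene0.png

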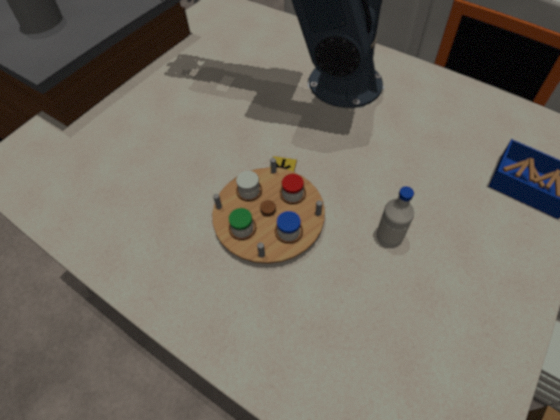

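The top view shows the hub near (299,197), the red lid at (288,235), the arrow near (329,272) and posts at (270,142), (355,167), (244,227) and (330,253). The scene view agrees, so the deck has to turn counter-clockwise by roughly 35–40°. Next I measure it.

```bash
cat > h.py <<'E'
from cell import ctrl,cams
import cv2,numpy as np
def ray(n,uv,z,c=None):
    c=c or cams.calibration(n)
    K=np.array([[c['fx'],0,c['cx']],[0,c['fy'],c['cy']],[0,0,1]])
    p=cv2.undistortPoints(np.array([[uv]],float),K,c['dist'])[0,0]
    T=np.linalg.inv(c['world_to_cam']);d=T[:3,:3]@[p[0],-p[1],-1];o=T[:3,3]
    return o+d*(z-o[2])/d[2]
def blob(m,box=None):
    m=m.astype(np.uint8)
    n,l,st,ce=cv2.connectedComponentsWithStats(m)
    i=1+np.argmax(st[1:,4]);return ce[i],st[i,4],l==i
def masks(im):
    h=cv2.cvtColor(im,cv2.COLOR_RGB2HSV).astype(int);H,S,V=h[...,0],h[...,1],h[...,2]
    return dict(red=((H<6)|(H>174))&(S>170)&(V>70),green=(H>50)&(H<80)&(S>120),yellow=(H>22)&(H<33)&(S>170)&(V>100),
      blue=(H>100)&(H<120)&(S>150)&(V>70),hub=(H>4)&(H<16)&(S>110)&(V<125)&(V>50))
def look(n='top'):
    im=cams.get_image(n);M=masks(im);R={}
    roi=np.zeros(im.shape[:2],bool)
    if n=='top': roi[110:310,220:390]=True
    else: roi[130:280,190:340]=True
    for k,z in dict(red=.084,green=.084,blue=.084,hub=.054,yellow=.012).items():
        uv,a,m=blob(M[k]&roi); R[k]=ray(n,uv,z)[:2]; print(n,k,np.round(uv,1),a,np.round(R[k],4))
    return im,R
E
python3 - <<'E'
from h import *
for n in('top','scene'):
    im,R=look(n)
    hub=R['hub'];print('bg mid... red dist',np.linalg.norm(R['red']-hub),'green-red mid',(R['red']+R['green'])/2,np.linalg.norm(R['red']-R['green']))
    for k in('red','green','blue','yellow'):
        for o in (hub,(R['red']+R['green'])/2): d=R[k]-o;print(k,np.degrees(np.arctan2(d[1],d[0])).round(1),np.linalg.norm(d).round(4))
for uv in((270,140),(355.5,165),(243,226),(329.5,251.5)):print(ray('top',uv,.084).round(4))
im=cv2.imread('pics/top0.png');cv2.imwrite('pics/crop.png',cv2.resize(im[120:300,220:380],None,fx=3.3,fy=3.3,interpolation=cv2.INTER_CUBIC))
E
```

```text
top red [288.3 235.8] 645 [0.5032 0.1134]
top green [311.6 156.4] 621 [0.6558 0.0683]
top blue [260.3 184.1] 611 [0.6021 0.1669]
top hub [299.2 197.2] 313 [0.5793 0.0911]
top yellow [329.2 275. ] 641 [0.4201 0.0269]
bg mid... red dist 0.07927870421636016 green-red mid [0.57952338 0.09083861] 0.15914165310328127
red 163.7 0.0793
red 163.5 0.0796
green -16.6 0.0799
green -16.5 0.0796
blue 73.2 0.0792
blue 73.5 0.0794
yellow -158.0 0.1717
yellow -158.1 0.1718
scene red [292.3 182.8] 307 [0.5063 0.1181]
scene green [240.1 218.4] 356 [0.659  0.0731]
scene blue [288.2 221.7] 348 [0.6058 0.1715]
scene hub [267.7 207.9] 242 [0.5844 0.097 ]
scene yellow [289.9 163.4] 68 [0.4064 0.0446]
bg mid... red dist 0.08095799006754449 green-red mid [0.58264776 0.09561592] 0.15917759001622311
red 164.9 0.081
red 163.6 0.0796
green -17.7 0.0783
green -16.4 0.0796
blue 74.1 0.0776
blue 73.1 0.0793
yellow -163.6 0.1856
yellow -163.8 0.1835
[0.6879 0.1485 0.084 ]
[ 0.6392 -0.0166  0.084 ]
[0.5218 0.1998 0.084 ]
[0.4731 0.0351 0.084 ]
```

View pics/crop.png

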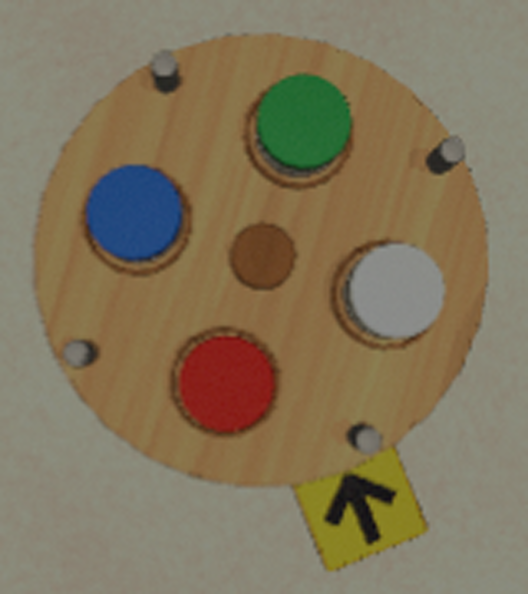

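Fused estimate: the hub is at (0.580, 0.091), red is at 163.6° and the arrow at about 202°. That means about +38° counter-clockwise. I'll straddle the front post (about 208.6°) with half-open fingers and push it round the arc. First I approach above it.

Call:
arm_command(angular=[[0,0,0],[0,0,0],[0,0,0],[0,0,0],[0,0,0],[0,0,0],[0,0,0]], offset=[[0.1,-0.09,0],[0.24,-0.22,0],[0.38,-0.34,0],[0.52,-0.47,0],[0.64,-0.58,0],[0.745,-0.675,0],[0.745,-0.675,0]], hand=[50,50,50,50,50,50,50])

```text
time_s: 1.08
ee_pos: [0.3366, -0.2387, 0.2563]
tcp_rot: [[0.928, 0.372, 0.0], [0.372, -0.928, 0.0], [0.0, -0.0, -1.0]]
force: [-0.5, -0.2, -0.7]
gripper_width: 0.0425
grasp_force: 0.0
```

Call:
arm_command(angular=[[0,0,-0.01],[0,0,-0.019],[0,0,-0.019],[0,0,-0.019],[0,0,-0.019],[0,0,-0.019],[0,0,-0.019],[0,0,-0.019]], offset=[[0.1,-0.09,0],[0.24,-0.22,0],[0.38,-0.34,0],[0.52,-0.47,0],[0.64,-0.58,0],[0.745,-0.675,0],[0.745,-0.675,0],[0.745,-0.675,0]], hand=[50,50,50,50,50,50,50,50])

```text
time_s: 2.08
ee_pos: [0.4689, 0.0293, 0.2561]
tcp_rot: [[0.879, 0.477, -0.001], [0.477, -0.879, -0.0], [-0.001, -0.0, -1.0]]
force: [0.2, -0.9, -0.5]
gripper_width: 0.0425
grasp_force: 0.0
```

```bash
python3 - <<'E'
from h import *
s=ctrl.sense();print(s['time_s'],s['ee_pos'],np.round(s['tcp_rot'],3),s['gripper_width'])
c=cams.calibration('wrist');im=cams.get_image('wrist')[:,:,::-1]
cv2.imwrite('pics/w1.png',im);print(c)
im=cv2.imread('pics/top0.png')[:,:,::-1].copy();M=masks(im)['yellow'];M[:240]=0;M[310:]=0;M[:,:290]=0;M[:,370:]=0
pts=np.argwhere(M)[:,::-1].astype(np.float32)
W=np.array([ray('top',p,.012)[:2] for p in pts],np.float32)
r=cv2.minAreaRect(W*1000);print(r,cv2.boxPoints(r))
E
```

```text
2.075 [0.46885743 0.02927753 0.25605971] [[ 0.879  0.477 -0.001]
 [ 0.477 -0.879 -0.   ]
 [-0.001 -0.    -1.   ]] 0.04250434034514024
{'fx': 325.66169522132884, 'fy': 325.66169522132884, 'cx': 283.92501726116296, 'cy': 209.2737852553054, 'dist': array([-0.07508193,  0.        ,  0.        ,  0.        ,  0.        ]), 'world_to_cam': array([[ 4.76355861e-01, -8.79252575e-01, -6.60785560e-05,
        -1.98137973e-01],
       [ 8.40948446e-01,  4.55625631e-01, -2.91909225e-01,
        -3.69031496e-01],
       [ 2.56692045e-01,  1.38997101e-01,  9.56446026e-01,
        -5.02813005e-01],
       [ 0.00000000e+00,  0.00000000e+00,  0.00000000e+00,
         1.00000000e+00]])}
((422.6109313964844, 27.270410537719727), (57.3108024597168, 67.88446807861328), 21.720998764038086) [[383.42856   48.197643]
 [408.55173  -14.866821]
 [461.7933     6.343178]
 [436.67014   69.40764 ]]
```

View pics/w1.png

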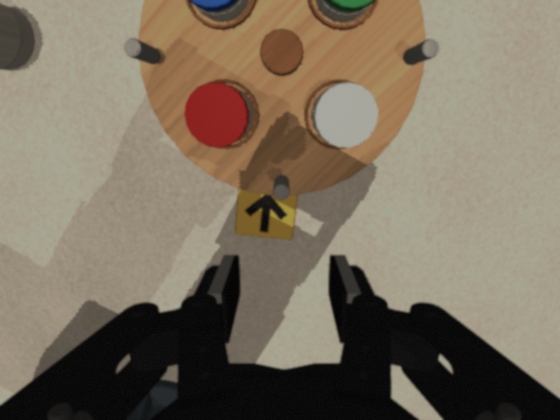

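The wrist view shows the hub at (282,51), the front post with its top centre around (282,190), red at (217,114) and the tongue at about (266,215).

```bash
python3 - <<'E'
from h import *
im=cv2.imread('pics/w1.png')[:,:,::-1].copy();M=masks(im)
uv,a,m=blob(M['hub']&(np.arange(420)[:,None]<90));h=ray('wrist',uv,.054);print('hub',uv,a,h)
uv,a,m=blob(M['red']);r=ray('wrist',uv,.084);print('red',uv,a,r)
for n,uv,z in(('post',(282,190),.084),('postL',(132,47),.084),('postR',(430,47),.084),('tip',(268,196),.012),('tail',(265,230),.012),('tongueBL',(236,234),.012),('BR',(294,239),.012)):
    p=ray('wrist',uv,z);d=p-h;print(n,p.round(4),np.hypot(*d[:2]).round(4),np.degrees(np.arctan2(d[1],d[0]))%360)
d=r-h;print('red',np.hypot(*d[:2]),np.degrees(np.arctan2(d[1],d[0])))
E
```

```text
hub [281.43919345  52.12602394] 1587 [0.57817052 0.0901645  0.054     ]
red [216.22500783 114.21529301] 3191 [0.50360589 0.11350655 0.084     ]
post [0.4714 0.0319 0.084 ] 0.1216 208.6410581623452
postL [0.5202 0.2002 0.084 ] 0.1244 117.75850254636238
postR [ 0.6382 -0.0182  0.084 ] 0.1239 298.9691676154455
tip [0.4421 0.0347 0.012 ] 0.1469 202.15621510637715
tail [0.4036 0.0186 0.012 ] 0.1887 202.277310826028
tongueBL [0.3826 0.0467 0.012 ] 0.2004 192.5410478792659
BR [ 0.4099 -0.0171  0.012 ] 0.1996 212.50924068217367
red 0.07813280382267036 162.61755536445642
```

All consistent: arrow at 202.2°, red at 163.3°, post at (0.470, 0.031), and the TCP is within about 2 mm of it. Now descend around the post.

Call:
arm_command(angular=[[0,0,0],[0,0,0],[0,0,0],[0,0,0],[0,0,0],[0,0,0]], offset=[[0,0,0.15],[0,0,0.3],[0,0,0.43],[0,0,0.53],[0,0,0.6],[0,0,0.6]], hand=[50,50,50,50,50,50])

```text
time_s: 2.88
ee_pos: [0.4681, 0.0291, 0.0755]
tcp_rot: [[0.88, 0.476, -0.003], [0.476, -0.88, 0.0], [-0.002, -0.001, -1.0]]
force: [0.6, -0.6, 0.5]
gripper_width: 0.0426
grasp_force: 0.0
```

```bash
python3 - <<'E'
from h import *
s=ctrl.sense();R=s['tcp_rot'];p=s['ee_pos'];hub=np.array([.579,.091])
yaw=np.degrees(np.arctan2(R[1,1],R[0,1]))%360;print(p,yaw,s['force'])
# gap 42.5 -> trailing pad face 21.2mm behind TCP; contact centre lag 13.2mm
def rows(a,lag=.0132):
    for t in a:
        th=np.radians(t);tan=np.array([-np.sin(th),np.cos(th)])
        q=hub+.125*np.array([np.cos(th),np.sin(th)])+lag*tan
        d=np.r_[q-p[:2],0];print(t,np.round(R.T@d/.3,3),'turn z',round(-(t+90-yaw)/360,4))
rows([208.6,212,216,220,224,228,232,236,239,242,244])
E
```

```text
[0.46814776 0.02911328 0.07546946] 298.3974663175842 [ 0.64661329 -0.56450481  0.4591325 ]
208.6 [ 0.007  0.04  -0.   ] turn z -0.0006
212 [ 0.01   0.064 -0.   ] turn z -0.01
216 [ 0.016  0.093 -0.   ] turn z -0.0211
220 [ 0.024  0.121 -0.   ] turn z -0.0322
224 [ 0.034  0.149 -0.   ] turn z -0.0433
228 [ 0.045  0.176 -0.   ] turn z -0.0545
232 [ 0.059  0.201 -0.   ] turn z -0.0656
236 [ 0.074  0.226 -0.   ] turn z -0.0767
239 [ 0.087  0.244 -0.001] turn z -0.085
242 [ 0.1    0.262 -0.001] turn z -0.0933
244 [ 0.11   0.273 -0.001] turn z -0.0989
```

Call:
arm_command(angular=[[0,0,0],[0,0,0],[0,0,-0.005],[0,0,-0.01],[0,0,-0.0155],[0,0,-0.021],[0,0,-0.0265],[0,0,-0.032],[0,0,-0.0375],[0,0,-0.043],[0,0,-0.049],[0,0,-0.0545]], offset=[[0.003,0.02,0],[0.007,0.04,0],[0.008,0.052,0],[0.01,0.064,0],[0.013,0.079,0],[0.016,0.093,0],[0.02,0.107,0],[0.024,0.121,0],[0.029,0.135,0],[0.034,0.149,0],[0.04,0.163,0],[0.045,0.176,0]], hand=[50,50,50,50,50,50,50,50,50,50,50,50])

```text
time_s: 4.38
ee_pos: [0.5064, -0.01, 0.0767]
tcp_rot: [[0.667, 0.745, 0.0], [0.745, -0.667, 0.0], [0.0, 0.0, -1.0]]
force: [-0.2, 2.4, 0.1]
gripper_width: 0.0427
grasp_force: 0.9
```

```bash
cat >> h.py <<'E'
def state():
    s=ctrl.sense();R=s['tcp_rot'];p=s['ee_pos'];hub=np.array([.579,.091])
    yaw=np.degrees(np.arctan2(R[1,1],R[0,1]))%360;print(s['time_s'],p,yaw,s['force'],s['gripper_width']);return R,p,hub,yaw
def redang():
    im=cams.get_image('top');M=masks(im);roi=np.zeros(im.shape[:2],bool);roi[110:310,220:390]=True
    for k in('red','green','blue'):
        uv,a,_=blob(M[k]&roi);q=ray('top',uv,.084)[:2]-[.579,.091]
        print(k,uv.round(1),a,np.hypot(*q).round(4),(np.degrees(np.arctan2(q[1],q[0]))%360).round(2))
    return im
def rows(a,lag):
    R,p,hub,yaw=state()
    for t in a:
        th=np.radians(t);tan=np.array([-np.sin(th),np.cos(th)])
        q=hub+.125*np.array([np.cos(th),np.sin(th)])+lag*tan
        print(t,np.round(R.T@np.r_[q-p[:2],0]/.3,3),'turn z',round(-(t+90-yaw)/360,4))
E
python3 - <<'E'
from h import *
im=redang();cv2.imwrite('pics/top2.png',im[:,:,::-1])
rows([228,230,232,234,236,238,240,242,244,246,248],.0132)
E
```

```text
red [302.6 237.3] 634 0.0788 183.4
green [297.6 154.7] 624 0.0802 3.09
blue [258.6 198. ] 608 0.0793 92.61
4.425 [ 0.50676259 -0.01034441  0.07669148] 318.28486072494877 [-0.01105999  0.0736061   0.69484622] 0.04292241773026091
228 [-0.004 -0.003 -0.   ] turn z 0.0008
230 [-0.003  0.011  0.   ] turn z -0.0048
232 [-0.001  0.026  0.   ] turn z -0.0103
234 [0.002 0.04  0.   ] turn z -0.0159
236 [0.005 0.054 0.   ] turn z -0.0214
238 [0.009 0.069 0.   ] turn z -0.027
240 [0.013 0.083 0.   ] turn z -0.0325
242 [0.018 0.096 0.   ] turn z -0.0381
244 [0.023 0.11  0.   ] turn z -0.0437
246 [0.029 0.124 0.   ] turn z -0.0492
248 [0.035 0.137 0.   ] turn z -0.0548
```

View pics/top2.png

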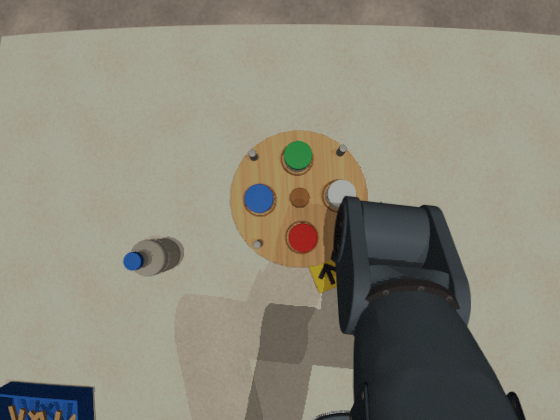

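The deck has turned to about 183° and red is at (303,237), still visible with nothing disturbed. About 19° remain. I push on slowly to 245° on the post and then measure.

Call:
arm_command(angular=[[0,0,-0.0048],[0,0,-0.0103],[0,0,-0.0159],[0,0,-0.0214],[0,0,-0.027],[0,0,-0.0325],[0,0,-0.037],[0,0,-0.041],[0,0,-0.044],[0,0,-0.0465],[0,0,-0.0465]], offset=[[-0.003,0.011,0],[-0.001,0.026,0],[0.002,0.04,0],[0.005,0.054,0],[0.009,0.069,0],[0.013,0.083,0],[0.017,0.094,0],[0.02,0.103,0],[0.023,0.11,0],[0.026,0.117,0],[0.026,0.117,0]], hand=[50,50,50,50,50,50,50,50,50,50,50])

```text
time_s: 5.8
ee_pos: [0.5377, -0.0276, 0.0763]
tcp_rot: [[0.425, 0.905, 0.001], [0.905, -0.425, -0.0], [0.0, 0.001, -1.0]]
force: [-0.2, -0.1, 0.4]
gripper_width: 0.0427
grasp_force: 0.1
```

```bash
python3 - <<'E'
from h import *
im=redang()
rows([243,244,245,246,247,248,249],.0132)
E
```

```text
red [314.3 235. ] 647 0.0791 199.94
green [285.9 157.1] 622 0.08 19.54
blue [260.8 209.6] 611 0.0792 109.16
5.85 [ 0.53766931 -0.0275125   0.07633632] 334.83357990048245 [ 0.60185675 -0.50938485  0.29845673] 0.0423034901950133
243 [-0.002 -0.013 -0.   ] turn z 0.0051
244 [-0.001 -0.005 -0.   ] turn z 0.0023
245 [-0.     0.002  0.   ] turn z -0.0005
246 [0.    0.009 0.   ] turn z -0.0032
247 [0.001 0.016 0.   ] turn z -0.006
248 [0.003 0.024 0.   ] turn z -0.0088
249 [0.004 0.031 0.   ] turn z -0.0116
```

Red is at 199.6°. I nudge it 2.5° more, slowly, then back off 8 mm so that neither finger touches the post.

Call:
arm_command(angular=[[0,0,-0.002],[0,0,-0.004],[0,0,-0.006],[0,0,-0.007],[0,0,-0.007],[0,0,-0.007],[0,0,-0.007],[0,0,-0.007],[0,0,-0.007]], offset=[[0,0.006,0],[0,0.011,0],[0.001,0.016,0],[0.001,0.018,0],[0.001,0.018,0],[0,0.005,0],[-0.001,-0.01,0],[-0.002,-0.023,0],[-0.002,-0.023,0]], hand=[50,50,50,50,50,50,50,50,50])

```text
time_s: 6.98
ee_pos: [0.5306, -0.025, 0.0764]
tcp_rot: [[0.385, 0.923, -0.0], [0.923, -0.385, -0.0], [-0.0, -0.0, -1.0]]
force: [-1.1, -0.4, 0.2]
gripper_width: 0.0426
grasp_force: 0.0
```

```bash
python3 - <<'E'
from h import *
im=redang()
rows([246,247,248],0)
E
```

```text
red [315.8 234.3] 645 0.079 202.31
green [284.4 157.6] 618 0.0802 21.77
blue [261.3 211.2] 609 0.0793 111.42
7.025 [ 0.53083968 -0.02504071  0.0763728 ] 337.37070162870276 [-0.44484038  0.41213797 -0.2224672 ] 0.042816956927511626
246 [ 0.002 -0.011 -0.   ] turn z 0.0038
247 [ 0.002 -0.003 -0.   ] turn z 0.001
248 [0.002 0.004 0.   ] turn z -0.0017
```

Red is at about 201.8° against the arrow at 202.0°, and the hand is centred around the post without touching it. I lift straight up, then move clear to the right.

Call:
arm_command(angular=[[0,0,0],[0,0,0],[0,0,0],[0,0,0],[0,0,0],[0,0,0],[0,0,0],[0,0,0],[0,0,0],[0,0,0],[0,0,0]], offset=[[0,0,-0.06],[0,0,-0.15],[0,0,-0.3],[0,0,-0.45],[0,0,-0.6],[-0.2,0,-0.6],[-0.4,0,-0.6],[-0.6,0,-0.6],[-0.8,0,-0.6],[-0.8,0,-0.6],[-0.8,0,-0.6]], hand=[50,50,50,50,50,50,50,50,50,50,50])

```text
time_s: 8.4
ee_pos: [0.4386, -0.2463, 0.2571]
tcp_rot: [[0.385, 0.923, 0.001], [0.923, -0.385, -0.0], [0.0, 0.001, -1.0]]
force: [0.2, -1.1, 0.6]
gripper_width: 0.0426
grasp_force: 0.0
```

```bash
python3 - <<'E'
from h import *
im=redang();state()
M=masks(im)['yellow'];roi=np.zeros(M.shape,bool);roi[245:310,290:370]=True
W=np.array([ray('top',p[::-1],.012)[:2] for p in np.argwhere(M&roi)],np.float32)
r=cv2.minAreaRect(W*1000);print(r);d=np.array(r[0])-[579,91];print(np.degrees(np.arctan2(d[1],d[0]))%360)
cv2.imwrite('pics/crop3.png',cv2.resize(im[110:310,220:400,::-1],None,fx=3,fy=3,interpolation=cv2.INTER_CUBIC))
E
```

```text
red [315.8 234.3] 643 0.079 202.3
green [284.4 157.6] 619 0.0802 21.79
blue [261.4 211.2] 610 0.0793 111.41
8.45 [ 0.43881361 -0.24586928  0.25690633] 337.40082130859616 [-0.32502716  0.00371988 -0.83704636] 0.04285340156015722
((422.6109313964844, 27.270410537719727), (57.3108024597168, 67.88446807861328), 21.720998764038086)
202.17122365273164
```

View pics/crop3.png

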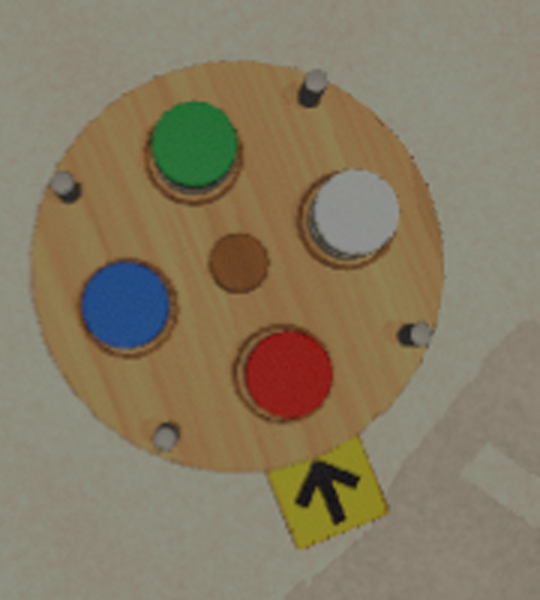

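The crop shows the red lid at (289,375), in line between the hub at (239,263) and the arrow tip at about (320,463). All tubs are seated and the hand is clear, so I sign off.

```bash
python3 -c "
from cell import job
print(job.sign_off())"
```

```text
the job is handed in; nothing more can be done
None
```

The job is handed in: the red-lidded tub stands at the front, within about half a degree of the arrow line, the carousel is still, the hand is clear, and it took about 8.5 s of the 72 s allowed.

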